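# Close a sample vial with its sampling stick

### The arm

A 7-joint arm with a two-finger parallel gripper is mounted at the origin on the work surface. World frame = base frame: x ahead of the robot, y to its left, z up, the work surface at z = 0. Lengths are in mm, angles in rad, forces in N, time in s.
With the tool pointing down it reaches from about 350 to 900 mm from the base axis. Payload 7.2 kg.
Tool frame: the origin (TCP) lies midway between the tips of the shut fingers; the grasp point (between the pads) lies arm.pinch_z behind it (arm.pinch_z is the distance from the TCP to the grasp point, in mm); z points along the fingers, y is the line along which they close (so a half turn about z gives the same grasp; the last joint's range is limited). The gripper opens to 85 mm and grips with 20 to 120 N. Pads are 22 mm wide; open, the fingers measure 114 mm over their backs; the gripper's body (76 mm by 85 mm) begins 54 mm behind the grasp point. The pads swing forward as they close: fully open they stand 13 mm farther back than shut.
Start: joints at [1.15, 0.411, -0.013, 1.596, 0.006, 1.134, -0.082], TCP at [215.943, -586.513, 231.297] pointing down, gripper open.
Joint ranges: [-2.95, 2.95], [-0.29, 1.99], [-1.47, 1.44], [0.14, 2.54], [-1.03, 4.17], [0.13, 1.85], [-2.86, 2.86]. Speed limits (rad/s): [2.39, 2.39, 3.01, 3.01, 3.14, 3.14, 3.14].

### API

Orientations are given as a 3x3 rotation matrix whose columns are the frame's x, y, z axes.
In Python, from rig import arm, optics, workorder, models gives the robot as it stands. The module is installed in compiled form; this text tells all that it offers.
- The arm moves only by the tool jog_arm, never from a script. Its argument "steps" is a list of rows, each a list of 4 numbers: the shift along the tool's x, y, z in mm, then the turn about the tool's z in degrees. In form: [[dx, dy, dz, twist], ...]. A call has exactly 5 rows; each row shifts and turns the commanded pose from where the row before left it, along the tool's axes as they then stand; what a row does not reach is not made up. A row lasts 1/12 s, in which the tool goes at most 41.7 mm and 7.16 degrees, less where a joint would pass 70% of its speed; a pose out of reach is approached as far as the arm can. A call with a gripper value outside its range is refused whole. "grip" is the opening, from 0 (shut) to 1 (fully open), set as the call begins (left out, the last holds). The fingers move at their own pace and stop on an object; the grip force is fixed at half the most. Time passes only in rows, so rows that do not move let the fingers close, or fill a call up. It gives the time, the measured TCP pose, the force, the opening and the grip force at its end, in the units of the state.
- arm.get_obs(): the state, without advancing time (a new reading comes with each control period).
- optics.read_camera(name): name is "side" or "top" or "wrist"; returns the picture (400x640x3 uint8, red, green, blue); there is no depth.
- optics.camera_params(name): a dict with "intrinsics" (3x3 intrinsics, pixels), "extrinsics" (4x4, takes a point from world to camera coordinates); the wrist camera has in their place "tool_from_camera" (4x4, takes a point from camera to tool coordinates, whose origin is the TCP and whose axes are the flange's). Camera axes: x right, y up, looking along -z (the intrinsics and any distortion apply to the point x, -y, -z); pixel columns grow to the right and rows downward; lengths in mm; the calibration is good to about 2 mm. A picture is of the moment at which its call begins: read the wrist's pose just before it. camera_params takes no time and is no camera call.
- workorder.close_job(): hands the job in; it is judged then, once.
Trained networks look in the newest picture that a camera, given by its name, has taken for a name from the list of things; names that differ only in an ending like _2 or _b are one class to them, and where a whole thing is asked for, a point or a joint stands for the part that bears it (a point fixed in the world has none). Each returns a list of dicts, best first, with "p" (0 to 1); they miss things now and then, are a little off and sometimes report something else, mostly with a low value. They report only what shows in the picture. A call takes as long as a camera call.
- models.search_frame(camera, query): "bbox" ([left, top, width, height] in pixels, round what is visible of it).
The state is a dict: "time_s": time; "qpos": joint angles; "qd": joint speeds; "tau": joint torques, N m; "eef_pos": TCP position; "tcp_rot": TCP orientation; "force": force on the tool from outside, world axes, zero at the start; "torque": the same for the moment, N m; "finger_gap": finger opening in mm; "grip_force": force on a finger pad.
Only numpy, scipy, OpenCV 4.12 (cv2) and the standard library are available. Lean on these libraries where they do the work, as an engineer would, in place of code of your own. Each camera call takes 0.05 s, during which the arm holds its last target. There are 200 camera calls.

### The job

Take the blue-capped sampling stick out of the slanted stand and lower its thin rod into the vial with the cup of the same colour until it stands there by itself; let go of it, then press its cap down from above, past the stiff wiper inside, until you feel it come firmly against the stop, and keep it pressed there at 15 to 20 N for half a second. Where the stop lies differs from vial to vial, so feel for it: never press harder than 25 N. Leave the bottle, the jar and the marker where they are.

Things in the scene. Friction and masses are not known exactly. Their poses are not given: they have to be found in the camera images.
- stick: sampling stick, 96 mm long: white rod of 6 mm diameter and 70 mm length with a round tip, then a blue cylindrical cap of 16 mm diameter and 23 mm height with a press stud, 7 mm wide and 3 mm high, on top; about 25 g. Origin at the rod's tip, z runs up the stick to the cap. It starts in the stand, leaning 35 degrees (0.61 rad) from vertical, its lower 50 mm inside the socket, cap up
- stick_seat (a point): centre of the underside of the cap, on the stick's axis, 70 mm from the tip
- stick_top (a point): top of the press stud on the cap, 96 mm from the tip
- stand: fixed grey foot, 90 by 80 by 12 mm, with a slanted white square tube (outside 18 mm, socket 8 mm wide, 50 mm deep, its upper end about 70 mm above the bench). Origin under the foot's centre; the tube lies in the foot's x-z plane and its upper end leans 0.61 rad from vertical towards the foot's -x
- rack: fixed aluminium rack, 75 by 210 mm (x, y), 67 mm high, that holds the three vials in a row along its y, 62 mm apart. Origin under its centre
- blue_vial: fixed white upright vial, outside 22 mm, with a blue guide cup on top (outside 34 mm, inside 27 mm, 23 mm deep). Rim of the cup 118 mm above the origin; in the middle of the cup's floor, 95 mm above the origin, is the mouth of a bore of 9 mm diameter, 75 mm deep. Origin under the vial's centre, 8 mm above the bench
- blue_mouth (a point): centre of the bore's mouth, on the floor of the blue cup, 95 mm above the vial's origin. In the bore, 31 to 57 mm below the mouth, sits a stiff wiper that holds the stick up and gives way only at about 7 N, sliding ahead of the rod to a firm stop hidden 49 to 69 mm below the mouth; the cap then ends 1 to 21 mm above the cup's floor, the stud's top 4 to 24 mm above the cup's rim
- blue_wiper: the stiff wiper inside the blue vial's bore, out of sight: a dark plug 8 mm wide and 10 mm high that slides down at about 7 N, 12 to 18 mm from where it starts, to its firm stop. Origin under its centre, 10 mm below the face that the rod's tip meets
- orange_vial: vial of the same make with an orange cup, open; not for this stick. Origin under its centre
- green_vial: vial of the same make with a green cup, already closed by its green cap. Origin under its centre
- bottle: loose amber bottle, 50 mm diameter, 110 mm high; origin under its centre
- jar: loose white jar with a red lid, 48 mm diameter, 60 mm high; origin under its centre
- marker: loose white marker pen with black cap, 12 by 130 by 12 mm, lying along its y; origin under its centre

How it is judged:
By the outcome, as a careful person would: the job done as asked, in the order asked, and still so for the second after the job is handed in, with the robot touching nothing.
It also fails if it takes over 54 s, if anything falls off the work surface, if the arm or the gripper's body presses on something with over 40 N, if the wrist force passes 120 N, or if a joint passes its speed limit or range.

## Working session

There is one attempt and no reset: what is moved stays moved. The work goes in short steps, Python scripts to look and compute and a tool call to move; the robot and the scene stay as the last step left them, time stands still between calls to the robot, and variables do not carry over. Pictures are saved under pics/ and viewed, at most 10 in all, crops included, and the job is handed in when it is done.

Besides the shell and the picture viewer there is one more tool, called after "Emit:" by a JSON object that holds its "method" and its "body". jog_arm: Moves the arm, as the interface text tells. Its arguments: {"type":"object","properties":{"steps":{"type":"array"},"grip":{"type":"number"}},"required":["steps"]}

```bash
mkdir -p pics
python3 - <<'E'
from rig import arm, optics, models
import cv2, numpy as np
np.set_printoptions(precision=3,suppress=True)
o=arm.get_obs()
print(o['time_s'],o['eef_pos'],o['tcp_rot'],o['finger_gap'],arm.pinch_z)
for c in ("side","top","wrist"):
    im=optics.read_camera(c); cv2.imwrite(f"pics/{c}0.png",im[:,:,::-1])
    p=optics.camera_params(c); print(c,{k:np.array(v) if not isinstance(v,str) else v for k,v in p.items()})
    if c!="wrist":
        for q in ("stick","stand","blue_vial","rack","orange_vial","bottle","jar","marker"):
            print(q,[(np.round(d['bbox']),round(d['p'],2)) for d in models.search_frame(c,q)[:2]])
ims=[cv2.imread(f"pics/{c}0.png") for c in ("side","top")]
E
```

```text
0.0 [ 215.763 -586.022  230.43 ] [[ 0.938  0.346 -0.001]
 [ 0.346 -0.938  0.002]
 [-0.    -0.002 -1.   ]] 85.5181223022779 18.700000000000003
side {'intrinsics': array([[505.126,   0.   , 316.199],
       [  0.   , 505.126, 200.975],
       [  0.   ,   0.   ,   1.   ]]), 'extrinsics': array([[  -0.827,   -0.561,   -0.015,  427.89 ],
       [   0.35 ,   -0.537,    0.767, -282.837],
       [  -0.439,    0.629,    0.641, -715.66 ],
       [   0.   ,    0.   ,    0.   ,    1.   ]])}
stick [(array([348., 160.,  17.,  12.]), 0.63)]
stand [(array([314., 167.,  53.,  40.]), 0.98), (array([253., 191.,  19.,  53.]), 0.72)]
blue_vial [(array([253., 192.,  21.,  56.]), 0.58)]
rack [(array([200., 208.,  96., 111.]), 0.77)]
orange_vial [(array([213., 236.,  24.,  60.]), 0.88)]
bottle [(array([253., 149.,  23.,  51.]), 0.96)]
jar [(array([373., 229.,  30.,  39.]), 0.74), (array([314., 166.,  49.,  43.]), 0.29)]
marker [(array([325., 316.,  48.,  68.]), 0.63), (array([232., 214.,  23.,  57.]), 0.48)]
top {'intrinsics': array([[398.113,   0.   , 320.391],
       [  0.   , 398.113, 198.704],
       [ 
[... 321 characters left out ...]
  50.]), 0.97)]
blue_vial [(array([264., 143.,  19.,  25.]), 0.89)]
rack [(array([190., 144., 111.,  55.]), 0.7), (array([196., 282.,  66.,   8.]), 0.24)]
orange_vial [(array([194., 156.,  28.,  23.]), 0.68)]
bottle [(array([324.,  92.,  28.,  37.]), 0.69)]
jar [(array([322., 250.,  23.,  27.]), 0.6)]
marker [(array([197., 283.,  66.,   6.]), 0.58)]
wrist {'intrinsics': array([[295.983,   0.   , 322.094],
       [  0.   , 295.983, 195.894],
       [  0.   ,   0.   ,   1.   ]]), 'tool_from_camera': array([[  -0.   ,    0.949,    0.316,   80.39 ],
       [   1.   ,   -0.   ,    0.   ,   -0.534],
       [   0.   ,    0.316,   -0.949, -143.047],
       [   0.   ,    0.   ,    0.   ,    1.   ]])}
```

Run:
```python
import cv2,numpy as np
t=cv2.imread('pics/top0.png')[80:290,180:420]; s=cv2.imread('pics/side0.png')[130:330,190:420]
cv2.imwrite('pics/t1.png',cv2.resize(t,None,fx=2.8,fy=2.8,interpolation=cv2.INTER_CUBIC))
cv2.imwrite('pics/s1.png',cv2.resize(s,None,fx=3,fy=3,interpolation=cv2.INTER_CUBIC)[:600])
```

```text
(no output)
```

View pics/t1.png

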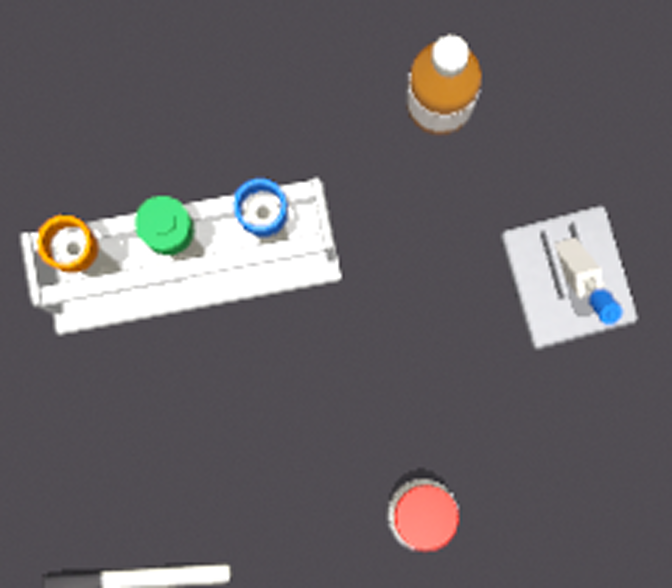

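View pics/s1.png

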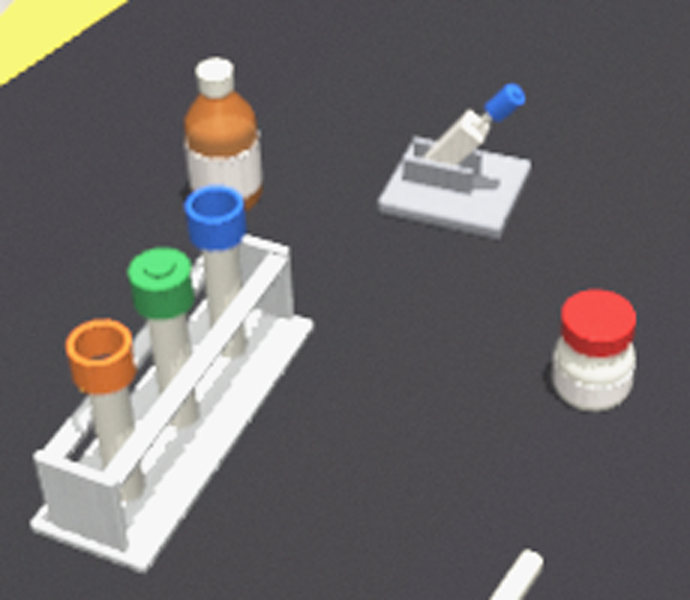

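```bash
cat > h.py <<'E'
import numpy as np, cv2
from rig import arm, optics, models
np.set_printoptions(precision=2,suppress=True)
def ray(c,uv,obs=None):
    p=optics.camera_params(c);K=np.array(p['intrinsics'])
    d=np.array([(uv[0]-K[0,2])/K[0,0],-(uv[1]-K[1,2])/K[1,1],-1.])
    if c=='wrist':
        o=obs or arm.get_obs();T=np.eye(4);T[:3,:3]=o['tcp_rot'];T[:3,3]=o['eef_pos'];M=T@np.array(p['tool_from_camera'])
    else: M=np.linalg.inv(np.array(p['extrinsics']))
    d=M[:3,:3]@d
    return M[:3,3],d/np.linalg.norm(d)
def onz(c,uv,z,obs=None):
    o,d=ray(c,uv,obs);return o+d*(z-o[2])/d[2]
def tri(rays):
    A=sum(np.eye(3)-np.outer(d,d) for o,d in rays);b=sum((np.eye(3)-np.outer(d,d))@o for o,d in rays)
    x=np.linalg.solve(A,b);return x,[np.linalg.norm(np.cross(x-o,d)) for o,d in rays]
def proj(c,X,obs=None):
    p=optics.camera_params(c);K=np.array(p['intrinsics'])
    if c=='wrist':
        o=obs or arm.get_obs();T=np.eye(4);T[:3,:3]=o['tcp_rot'];T[:3,3]=o['eef_pos'];E=np.linalg.inv(T@np.array(p['tool_from_camera']))
    else:E=np.array(p['extrinsics'])
    q=E[:3,:3]@np.array(X)+E[:3,3];return np.array([K[0,0]*q[0]/-q[2]+K[0,2],K[1,1]*-q[1]/-q[2]+K[1,2]])
E
python3 - <<'E'
from h import *
T=lambda u,v:(180+u/2.8,80+v/2.8); S=lambda u,v:(190+u/3,130+v/3)
print('cup rim z126',onz('top',T(261,208),126),onz('side',S(216,205),126),tri([ray('top',T(261,208)),ray('side',S(216,205))]))
print('captop',tri([ray('top',T(610,313)),ray('side',S(514,97))]))
print('capbot',tri([ray('top',T(595,292)),ray('side',S(493,112))]))
print('capmid',tri([ray('top',T(604,305)),ray('side',S(505,103))]))
c=[onz('top',T(*q),12) for q in ((503,233),(605,207),(637,320),(536,347))]
print('foot',np.array(c),np.mean(c,0),c[3]-c[0],c[2]-c[1])
print('jar',onz('top',T(425,517),60),'bottle',onz('top',T(451,54),110))
im=cv2.imread('pics/top0.png');hs=cv2.cvtColor(im,cv2.COLOR_BGR2HSV)
for n,i in(('top',hs),('side',cv2.cvtColor(cv2.imread('pics/side0.png'),cv2.COLOR_BGR2HSV))):
    m=cv2.inRange(i,(100,120,60),(125,255,255));k,l,s,ce=cv2.connectedComponentsWithStats(m);print(n,s[1:],ce[1:])
E
```

```text
cup rim z126 [604.12  34.33 126.  ] [602.61  37.84 126.  ] (array([605.11,  34.76, 122.67]), [np.float64(0.27243618232368016), np.float64(0.27243618232365996)])
captop (array([ 536.51, -191.34,   90.76]), [np.float64(0.6071705834018257), np.float64(0.6071705834018981)])
capbot (array([ 551.19, -186.08,   75.91]), [np.float64(2.3931122377910747), np.float64(2.39311223779116)])
capmid (array([ 542.32, -189.08,   84.94]), [np.float64(0.981388097518714), np.float64(0.9813880975187685)])
foot [[ 607.43 -132.79   12.  ]
 [ 625.38 -209.04   12.  ]
 [ 540.9  -228.67   12.  ]
 [ 522.81 -153.78   12.  ]] [ 574.13 -181.07   12.  ] [-84.61 -21.     0.  ] [-84.48 -19.63   0.  ]
jar [405.76 -66.83  60.  ] bottle [708.03 -89.81 110.  ]
top [[264 144  18  20 152]
 [391 184  11  12  92]] [[272.54 152.59]
 [396.   189.25]]
side [[ 286    0  168   58 6308]
 [ 598    0    5    9   16]
 [ 630    3   10   27  196]
 [ 615   36    3    6   13]
 [ 604   40    3    5    7]
 [ 352  158   13   12  105]
 [ 251  192   21   21  362]] [[355.74  20.56]
 [600.25   4.06]
 [635.52  15.32]
 [616.23  38.46]
 [605.29  42.29]
 [358.1  163.41]
 [261.25 202.12]]
```

Emit:
{"method": "jog_arm", "body": {"steps": [[34,-20,0,0],[34,-20,0,0],[34,-20,0,0],[34,-20,0,0],[34,-20,0,0]], "grip": 0.6}}

```text
time_s: 1.37
eef_pos: [341.8, -432.4, 231.5]
tcp_rot: [[0.939, 0.345, 0.0], [0.345, -0.939, -0.0], [0.0, 0.0, -1.0]]
force: [0.9, -0.9, -0.1]
finger_gap: 51.5
grip_force: 0.0
```

Emit:
{"method": "jog_arm", "body": {"steps": [[34,-20,0,0],[34,-20,0,0],[34,-20,0,0],[34,-20,0,0],[34,-20,0,0]]}}

```text
time_s: 1.78
eef_pos: [466.9, -279.7, 231.6]
tcp_rot: [[0.938, 0.345, 0.001], [0.345, -0.938, -0.0], [0.0, 0.001, -1.0]]
force: [0.8, -0.7, 0.8]
finger_gap: 51.4
grip_force: 0.0
```

Emit:
{"method": "jog_arm", "body": {"steps": [[34,-20,0,0],[34,-20,0,0],[30,-15,0,0],[0,0,15,6.6],[0,0,0,0]]}}

```text
time_s: 2.2
eef_pos: [539.2, -193.1, 214.3]
tcp_rot: [[0.972, 0.235, -0.002], [0.235, -0.972, 0.002], [-0.002, -0.002, -1.0]]
force: [-1.2, -1.1, -0.4]
finger_gap: 50.7
grip_force: 0.0
```

Run:
```python
from h import *
o=arm.get_obs();print(o['time_s'],o['eef_pos'],o['tcp_rot'][:,0],o['finger_gap'],o['force'])
im=optics.read_camera('wrist');cv2.imwrite('pics/w1.png',im[:,:,::-1])
hs=cv2.cvtColor(im[:,:,::-1].copy(),cv2.COLOR_BGR2HSV);m=cv2.inRange(hs,(100,120,60),(125,255,255))
k,l,s,ce=cv2.connectedComponentsWithStats(m);print(s[1:],ce[1:])
print(tri([ray('top',(396,189.25)),ray('side',(358.1,163.4))]))
for z in (80,90,100): print(z,[onz('wrist',c,z,o) for c in ce[1:]])
```

```text
2.2 [ 539.17 -193.09  214.26] [ 0.97  0.23 -0.  ] 50.70431319503659 [-1.24 -1.06 -0.45]
[[  16   12   12    3   20]
 [  33   17   43   51 1071]
 [   6   18   37   44 1093]
 [   6   47    1    1    1]
 [   8   50    1    1    1]
 [  10   53    1    1    1]
 [  14   57    1    1    1]
 [ 309  170   18   28  467]] [[ 21.3   12.75]
 [ 58.2   45.56]
 [ 23.06  38.59]
 [  6.    47.  ]
 [  8.    50.  ]
 [ 10.    53.  ]
 [ 14.    57.  ]
 [317.52 183.71]]
(array([ 541.96, -188.67,   87.59]), [np.float64(0.3090717075742929), np.float64(0.3090717075744661)])
80 [array([622.83,  81.59,  80.  ]), array([604.77,  53.13,  80.  ]), array([603.31,  81.66,  80.  ]), array([593.23,  96.23,  80.  ]), array([591.21,  94.8 ,  80.  ]), array([589.18,  93.36,  80.  ]), array([586.72,  90.31,  80.  ]), array([ 538.16, -187.92,   80.  ])]
90 [array([622.64,  72.37,  90.  ]), array([605.23,  44.94,  90.  ]), array([603.82,  72.43,  90.  ]), array([594.11,  86.48,  90.  ]), array([592.16,  85.1 ,  90.  ]), array([590.2 ,  83.71,  90.  ]), array([587.83,  80.77,  90.  ]), array([ 541.02, -187.42,   90.  ])]
100 [array([622.44,  63.14, 100.  ]), array([605.68,  36.74, 100.  ]), array([604.33,  63.21, 100.  ]), array([594.98,  76.73, 100.  ]), array([593.11,  75.4 , 100.  ]), array([591.22,  74.06, 100.  ]), array([588.94,  71.23, 100.  ]), array([ 543.88, -186.92,  100.  ])]
```

View pics/w1.png

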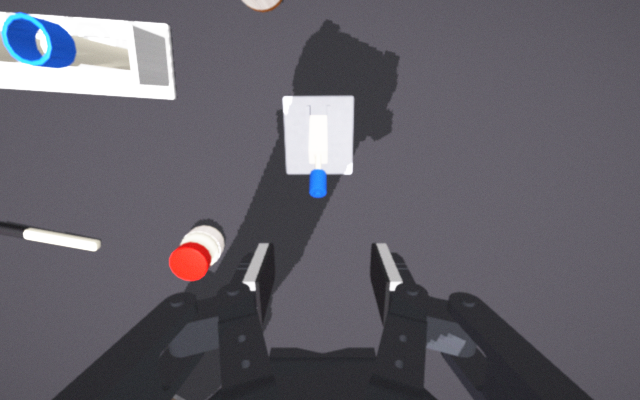

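Emit:
{"method": "jog_arm", "body": {"steps": [[3.4,-4.2,30,0],[0,0,35,0],[0,0,35,0],[0,0,30,0],[0,0,7,0]]}}

```text
time_s: 2.67
eef_pos: [537.6, -192.0, 75.4]
tcp_rot: [[0.972, 0.236, -0.007], [0.236, -0.972, 0.001], [-0.006, -0.003, -1.0]]
force: [-0.5, 0.0, 0.1]
finger_gap: 51.1
grip_force: 0.0
```

Run:
```python
from h import *
o=arm.get_obs();print(o['time_s'],o['eef_pos'],o['force'])
im=optics.read_camera('wrist');cv2.imwrite('pics/w2.png',im[:,:,::-1])
```

```text
2.6667 [ 537.61 -192.02   75.37] [-0.48  0.03  0.11]
```

View pics/w2.png

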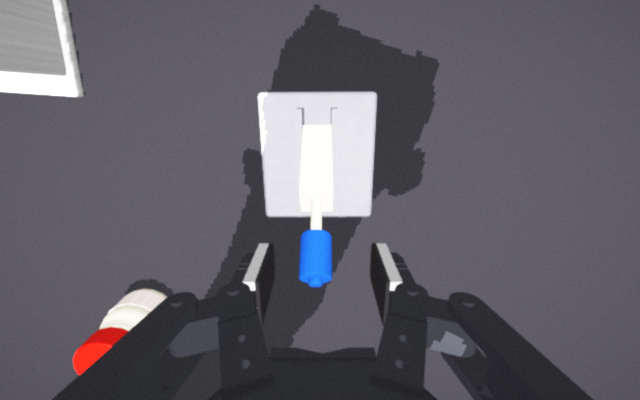

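Emit:
{"method": "jog_arm", "body": {"steps": [[4,-2.5,0,0],[0,0,0,0],[0,0,0,0],[0,0,0,0],[0,0,0,0]]}}

```text
time_s: 3.13
eef_pos: [545.2, -188.0, 80.7]
tcp_rot: [[0.972, 0.236, 0.002], [0.236, -0.972, -0.001], [0.002, 0.001, -1.0]]
force: [0.1, -0.4, 0.9]
finger_gap: 51.2
grip_force: 0.0
```

```bash
cat >> h.py <<'E'
def blob(c='wrist',roi=None):
    o=arm.get_obs();im=optics.read_camera(c);hs=cv2.cvtColor(im,cv2.COLOR_RGB2HSV);m=cv2.inRange(hs,(100,120,60),(125,255,255))
    k,l,s,ce=cv2.connectedComponentsWithStats(m);return o,im,[(s[i].tolist(),ce[i].round(1)) for i in range(1,k) if s[i,4]>60]
E
python3 - <<'E'
from h import *
o,im,b=blob();print(o['eef_pos'],b)
R=np.array(o['tcp_rot'])
for s,c in b:
  for z in (85,89): print(z,R.T@(onz('wrist',c,z,o)-o['eef_pos']))
E
```

```text
[ 545.2  -187.96   80.72] [([304, 240, 32, 56, 1613], array([319.8, 266.5]))]
85 [-5.82 -1.71 -4.29]
89 [-3.34 -1.68 -8.28]
```

Emit:
{"method": "jog_arm", "body": {"steps": [[-4,-1,4,0],[0,0,0,0],[0,0,0,0],[0,0,0,0],[0,0,0,0]]}}

```text
time_s: 3.6
eef_pos: [540.4, -187.6, 75.2]
tcp_rot: [[0.972, 0.235, -0.0], [0.235, -0.972, 0.0], [-0.0, -0.0, -1.0]]
force: [-0.1, -0.7, 0.0]
finger_gap: 51.1
grip_force: 0.0
```

Emit:
{"method": "jog_arm", "body": {"steps": [[0,0,0,0],[0,0,0,0],[0,0,0,0],[0,0,0,0],[0,0,0,0]], "grip": 0}}

```text
time_s: 4.02
eef_pos: [540.4, -187.6, 75.4]
tcp_rot: [[0.972, 0.235, 0.0], [0.235, -0.972, -0.0], [0.0, 0.0, -1.0]]
force: [0.4, 0.9, 0.4]
finger_gap: 13.9
grip_force: 58.4
```

Run:
```python
from h import *
o,im,b=blob();cv2.imwrite('pics/w3.png',im[:,:,::-1]);print(o['eef_pos'],b,o['finger_gap'],o['grip_force'],o['force'])
```

```text
[ 540.42 -187.58   75.36] [([307, 236, 31, 58, 1632], array([322.1, 264.2]))] 13.9406686483425 58.44490170478821 [0.35 0.92 0.43]
```

View pics/w3.png

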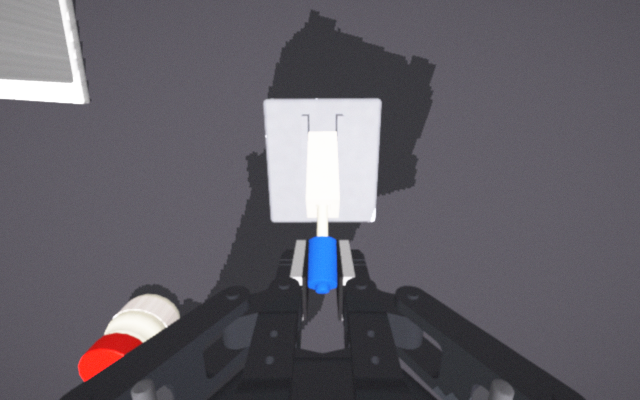

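Emit:
{"method": "jog_arm", "body": {"steps": [[-3,0,-4.3,0],[-7,0,-10,0],[-7,0,-10,0],[-7.5,0,-10.7,0],[-7,0,-10,0]]}}

```text
time_s: 4.48
eef_pos: [508.8, -195.5, 121.9]
tcp_rot: [[0.972, 0.235, 0.001], [0.235, -0.972, -0.001], [0.0, 0.001, -1.0]]
force: [0.1, -0.3, -0.2]
finger_gap: 13.8
grip_force: 58.5
```

Emit:
{"method": "jog_arm", "body": {"steps": [[0,0,0,0],[0,0,0,0],[0,0,0,0],[0,0,0,0],[0,0,0,0]]}}

```text
time_s: 4.9
eef_pos: [509.7, -194.7, 119.8]
tcp_rot: [[0.972, 0.236, -0.001], [0.236, -0.972, 0.0], [-0.001, -0.001, -1.0]]
force: [0.4, 0.9, -0.3]
finger_gap: 13.9
grip_force: 58.5
```

Run:
```python
from h import *
o,im,b=blob();print(o['eef_pos'],b,o['finger_gap'],o['grip_force'],o['force'])
s=optics.read_camera('side')[:,:,::-1]
a=cv2.resize(s[110:230,280:400],None,fx=3.2,fy=3.2,interpolation=cv2.INTER_CUBIC)
w=im[100:320,220:420,::-1];w=cv2.resize(w,(350,384));cv2.imwrite('pics/m4.png',np.hstack([a,w]))
```

```text
[ 509.7  -194.67  119.75] [([307, 236, 31, 58, 1630], array([322.1, 264.2]))] 13.904491455066175 58.4762316942215 [ 0.36  0.94 -0.29]
```

View pics/m4.png

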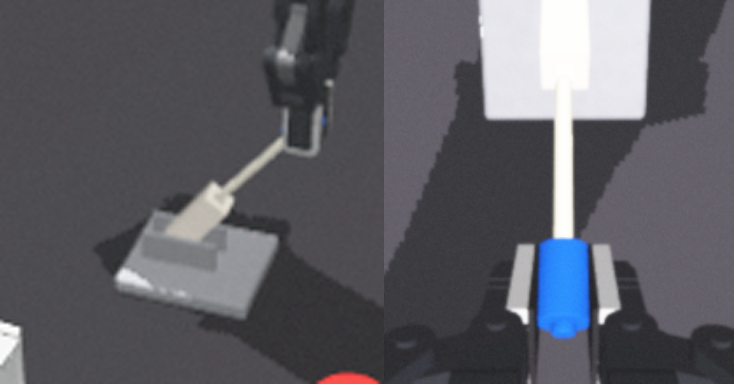

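Emit:
{"method": "jog_arm", "body": {"steps": [[-3.5,0,-5,0],[-6.5,0,4.5,0],[-6.5,0,4.5,0],[5.5,0,7.8,0],[5.5,0,7.8,0]]}}

```text
time_s: 5.42
eef_pos: [504.0, -196.8, 100.1]
tcp_rot: [[0.972, 0.234, -0.0], [0.234, -0.972, -0.0], [-0.0, 0.0, -1.0]]
force: [-0.3, 0.9, 0.3]
finger_gap: 13.9
grip_force: 58.5
```

Emit:
{"method": "jog_arm", "body": {"steps": [[0,0,0,0],[7,0,0,0],[7,0,0,0],[0,0,0,0],[0,0,0,0]]}}

```text
time_s: 5.83
eef_pos: [517.6, -192.6, 100.1]
tcp_rot: [[0.972, 0.236, -0.002], [0.236, -0.972, 0.0], [-0.002, -0.001, -1.0]]
force: [-3.9, 0.0, -3.5]
finger_gap: 13.9
grip_force: 58.5
```

Run:
```python
from h import *
o,im,b=blob();print(o['eef_pos'],b,o['finger_gap'],o['grip_force'],o['force'])
s=optics.read_camera('side')[:,:,::-1]
a=cv2.resize(s[110:230,280:400],None,fx=3.2,fy=3.2,interpolation=cv2.INTER_CUBIC)
w=im[100:320,220:420,::-1];w=cv2.resize(w,(350,384));cv2.imwrite('pics/m5.png',np.hstack([a,w]))
```

```text
[ 517.6  -192.65  100.06] [([307, 237, 31, 58, 1621], array([322.1, 265.5]))] 13.881812895957365 58.53836238384247 [-3.88  0.05 -3.47]
```

View pics/m5.png

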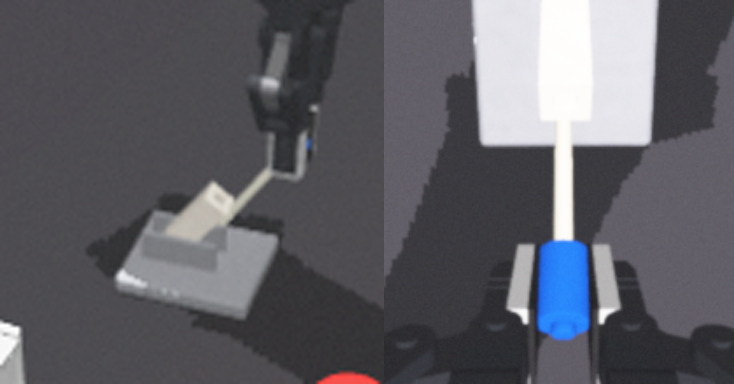

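Emit:
{"method": "jog_arm", "body": {"steps": [[4,0,0,0],[4,0,0,0],[4,0,0,0],[4,0,0,0],[4,0,0,0]]}}

```text
time_s: 6.35
eef_pos: [535.6, -188.9, 100.3]
tcp_rot: [[0.972, 0.234, -0.004], [0.234, -0.972, -0.0], [-0.003, -0.001, -1.0]]
force: [-6.0, -1.9, -1.3]
finger_gap: 14.0
grip_force: 59.4
```

Run:
```python
from h import *
o,im,b=blob();print(o['eef_pos'],b,o['finger_gap'],o['grip_force'],o['force'])
```

```text
[ 535.64 -188.89  100.32] [([307, 245, 31, 55, 1569], array([322. , 272.2]))] 13.981674662347984 59.37605917453766 [-6.04 -1.92 -1.28]
```

Emit:
{"method": "jog_arm", "body": {"steps": [[4,0,0,0],[4,0,0,0],[3,0,0,0],[2,0,0,0],[0,0,0,0]]}}

```text
time_s: 6.82
eef_pos: [548.3, -185.9, 100.3]
tcp_rot: [[0.972, 0.235, -0.004], [0.235, -0.972, -0.0], [-0.004, -0.0, -1.0]]
force: [-6.0, -2.7, -3.5]
finger_gap: 13.9
grip_force: 60.6
```

Run:
```python
from h import *
o,im,b=blob();print(o['eef_pos'],b,o['finger_gap'],o['grip_force'],o['force'])
s=optics.read_camera('side')[:,:,::-1]
a=cv2.resize(s[110:230,280:400],None,fx=3.2,fy=3.2,interpolation=cv2.INTER_CUBIC)
w=im[100:320,220:420,::-1];w=cv2.resize(w,(350,384));cv2.imwrite('pics/m6.png',np.hstack([a,w]))
```

```text
[ 548.34 -185.86  100.26] [([307, 252, 32, 54, 1516], array([322.1, 278.8]))] 13.891867422884733 60.55171608924866 [-6.04 -2.66 -3.54]
```

View pics/m6.png

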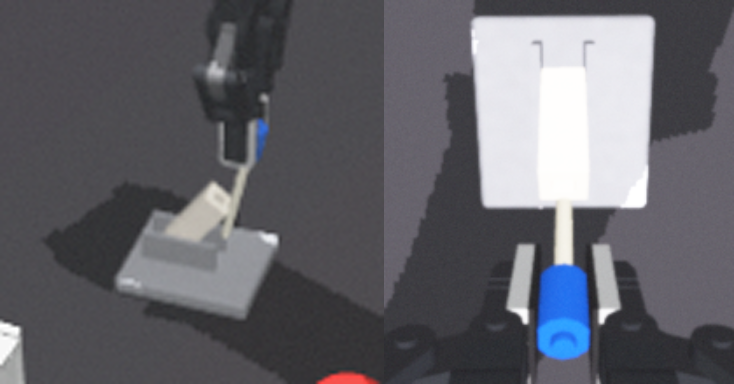

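```bash
cat >> h.py <<'E'
def plane(c,uv,o,y=0.):
    R=np.array(o['tcp_rot']);p0,d=ray(c,uv,o);a=R.T@(p0-o['eef_pos']);b=R.T@d
    return a+b*(y-a[1])/b[1]
E
python3 - <<'E'
from h import *
o=arm.get_obs();im=optics.read_camera('side').astype(int)
for r in range(160,190,2):
    print(r,' '.join(f"{v:3d}" for v in im[r,344:364].sum(1)//3))
for uv in ((355.6,162.5),(351.3,184)): print(plane('side',uv,o))
E
```

```text
160  79  77  77  80  96 127 124 114  95  78  64  57  76 128 146 122  86  76  78  76
162  78  77  77  76  78  78  82  87  95 112 129 163 166 153 118  84  78  77  76  78
164  78  77  77  78  77  75  78  79  79  92 140 181 167 110  79  78  78  78  78  78
166  75  91 109  94  77  77  79  78  81 114 166 177 145  79  80  77  76  78  78  79
168 125 180 215 209 168 113  79  77  96 142 181 166 105  78  77  76  80  78  78  77
170 191 214 215 203 205 207 179 130 133 178 176 141  79  75  79  77  78  77  77  77
172 200 214 215 201 188 189 205 208 175 181 160  85  77  77  79  79  77  77  78  77
174 182 188 193 207 213 212 213 193 179 174 127  77  74  78  77  78  79  79  77  78
176 183 185 183 183 187 198 207 190 183 157  77  80  78  78  78  78  76  76  76  77
178 185 184 185 184 172 136 140 178 165  99  59  77  76  77  78  79  76  79  77  77
180 184 184 180 159 134 129 166 180 148  68  63  78  77  75  78  76  77  76  77  76
182 169 142 125 124 128 151 182 174 152 153 155 153 145 137 134 135 141 158 130  86
184 125 123 124 124 122 134 159 157 153 154 153 154 152 153 155 154 154 170 218 234
186 141 141 143 134 124 121 132 152 153 152 153 154 154 155 153 153 154 152 150 153
188 125 125 121 121 135 134 139 151 151 151 152 152 153 152 150 150 151 152 151 152
[-2.   0.  10.8]
[ 5.5  -0.   67.46]
```

Emit:
{"method": "jog_arm", "body": {"steps": [[4,0,0,0],[4,0,0,0],[1,0,0,0],[0,0,0,0],[0,0,0,0]]}}

```text
time_s: 7.38
eef_pos: [557.3, -183.8, 100.7]
tcp_rot: [[0.972, 0.235, -0.003], [0.235, -0.972, -0.001], [-0.003, -0.0, -1.0]]
force: [-6.1, -1.7, 1.3]
finger_gap: 14.1
grip_force: 62.4
```

```bash
cat > tilt.py <<'E'
from h import *
def tilt(rows,cols,bias=0):
    # rod centre per row in side image: pixels brighter than local bg; returns fitted tilt
    o=arm.get_obs();im=optics.read_camera('side').astype(float).mean(2)
    P=[]
    for r in rows:
        w=np.clip(im[r,cols[0]:cols[1]]-95,0,None)
        if w.sum()<60: continue
        P.append(plane('side',((w*np.arange(*cols)).sum()/w.sum(),r),o)[[0,2]])
    P=np.array(P);k=np.polyfit(P[:,1],P[:,0],1);print('pts',P[[0,-1]],'tilt deg',np.degrees(np.arctan(k[0])));return o,im,k
E
python3 - <<'E'
from tilt import *
o=arm.get_obs();print(o['eef_pos'],o['force'])
im=optics.read_camera('side').astype(int)
for r in range(160,190,2):
    print(r,' '.join(f"{v:3d}" for v in im[r,336:364].sum(1)//3))
E
```

```text
[ 557.27 -183.85  100.68] [-6.05 -1.68  1.31]
160  78  77  76  75  79  79  78  77  85 106 124 125 115 118 115 126 134 156 164 151  78  76  77  77  77  76  78  78
162  77  80  77  76  77  79  79  79  76  79  78  78  78  77  78  79 122 175 178 146  80  79  78  76  77  77  77  77
164  78  77  77  76  77  78  79  78  77  79  78  78  78  78  80  80 124 179 173 126  79  78  78  79  77  76  76  77
166  77  79  79  78  77  77  78  74  79  91 109  94  78  75  79  89 135 182 166  97  77  77  76  78  78  78  77  78
168  77  76  76  76  77  76  77  89 127 181 216 210 168 111  75  99 153 183 163  84  77  78  78  79  74  77  77  79
170  78  78  77  78  78  88 123 161 192 216 214 202 204 207 177 151 177 185 163  78  78  79  78  77  77  78  78  78
172  69  78  77  86 124 157 175 185 200 213 215 201 187 188 196 187 179 174 128  77  76  76  77  78  78  79  78  78
174  53  67 114 156 176 181 184 183 182 187 192 209 215 212 211 188 181 168 104  79  80  77  78  77  77  77  79  77
176 113 156 176 181 185 184 185 184 185 182 185 185 187 199 204 187 183 163  86  78  80  78  77  77  77  75  79  77
178 176 180 183 184 183 185 185 185 187 185 185 184 174 128 109 168 183 157  79  77  78  78  76  78  76  77  77  77
180 187 186 184 186 185 185 183 184 184 184 178 158 138 118 134 179 174 131  81  77  77  78  78  77  78  76  77  78
182 186 188 187 185 184 186 182 180 168 143 125 126 125 121 138 180 176 154 156 153 152 180 206 212 193 157 130  84
184 166 170 172 176 181 181 170 140 125 124 126 125 124 121 131 162 159 152 153 154 153 152 173 208 217 233 233 235
186 126 129 130 136 136 141 141 140 142 140 142 132 123 123 129 153 152 150 154 153 154 154 154 153 152 152 171 207
188 125 124 124 123 125 126 126 125 126 127 123 123 134 134 139 149 151 152 152 152 153 152 152 151 153 152 152 150
```

Run:
```python
from h import *
o=arm.get_obs()
a,b=plane('side',(353.55,163),o),plane('side',(351.75,180),o);print(a,b,np.degrees(np.arctan2((b-a)[0],(b-a)[2])))
R=np.array(o['tcp_rot']);E=np.array(o['eef_pos'])
print([proj('side',E+R@np.array([0,0,z])) for z in (0,20,40,60)])
```

```text
[-7.05  0.   13.53] [-4.5  0.  57.3] 3.333073107520025
[array([350.38, 156.81]), array([350.13, 164.94]), array([349.88, 172.86]), array([349.64, 180.6 ])]
```

Run:
```python
from h import *
o,im,b=blob();print(b)
R=np.array(o['tcp_rot']);E=np.array(o['eef_pos'])
def rows(x,z,a,y=0): # cap mid at tool x,z ; tilt a deg (tip toward +x); returns bbox of cap+stud
    a=np.radians(a);d=np.array([-np.sin(a),0,-np.cos(a)]);n=np.array([np.cos(a),0,-np.sin(a)])
    pts=[]
    for s,r in((-11.5,8),(11.5,8),(11.5,3.5),(14.5,3.5)):
        for t in np.linspace(0,2*np.pi,24):
            q=np.array([x,y,z])+s*d+r*(np.cos(t)*n+np.sin(t)*np.array([0,1,0]));pts.append(proj('wrist',E+R@q,o))
    p=np.array(pts);return np.r_[p.min(0),p.max(0)]
for x in(0,-3,-6):
  for z in (-8,-13):
    for a in (0,4,35): print(x,z,a,rows(x,z,a))
cv2.imwrite('pics/m7.png',cv2.resize(im[150:350,220:420,::-1],None,fx=3,fy=3,interpolation=cv2.INTER_CUBIC))
```

```text
[([307, 257, 32, 54, 1475], array([322.1, 283.8]))]
0 -8 0 [306.54 236.71 339.63 287.07]
0 -8 4 [306.57 235.88 339.59 287.71]
0 -8 35 [307.   233.47 339.12 290.62]
0 -13 0 [306.   240.91 340.23 293.49]
0 -13 4 [306.04 240.09 340.19 294.11]
0 -13 35 [306.49 237.8  339.68 297.04]
-3 -8 0 [306.64 241.64 339.51 292.25]
-3 -8 4 [306.67 240.85 339.48 292.85]
-3 -8 35 [307.09 238.68 339.01 295.69]
-3 -13 0 [306.11 245.97 340.11 298.79]
-3 -13 4 [306.14 245.18 340.06 299.38]
-3 -13 35 [306.59 243.15 339.56 302.23]
-6 -8 0 [306.74 246.52 339.4  297.36]
-6 -8 4 [306.77 245.76 339.36 297.93]
-6 -8 35 [307.19 243.83 338.9  300.69]
-6 -13 0 [306.22 250.97 339.98 304.03]
-6 -13 4 [306.25 250.21 339.94 304.58]
-6 -13 35 [306.69 248.43 339.45 307.35]
```

View pics/m7.png

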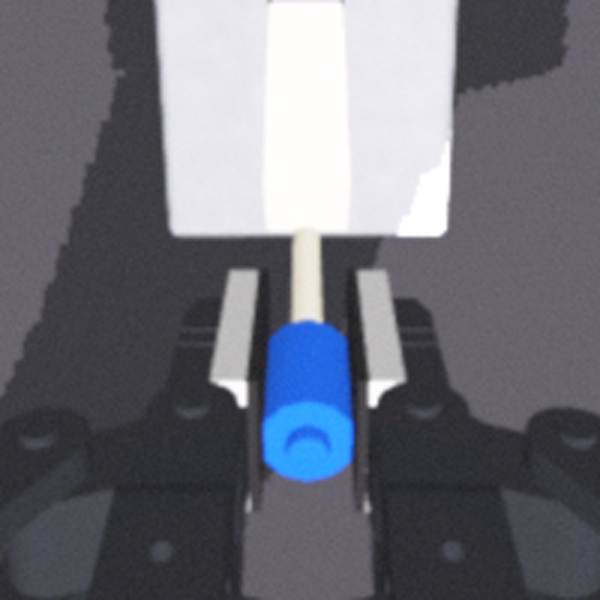

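Emit:
{"method": "jog_arm", "body": {"steps": [[-6,0,0,0],[0,0,-20,0],[0,0,-35,0],[0,0,-35,0],[0,0,-35,0]]}}

```text
time_s: 7.9
eef_pos: [554.0, -184.2, 228.1]
tcp_rot: [[0.972, 0.236, 0.003], [0.236, -0.972, 0.0], [0.003, 0.001, -1.0]]
force: [1.1, 0.2, -0.6]
finger_gap: 13.6
grip_force: 62.1
```

Emit:
{"method": "jog_arm", "body": {"steps": [[10,-20,0,0],[15,-29,0,0],[16,-30,0,0],[16,-30,0,0],[16,-30,0,0]]}}

```text
time_s: 8.32
eef_pos: [592.6, -30.4, 227.1]
tcp_rot: [[0.972, 0.235, 0.005], [0.235, -0.972, 0.001], [0.005, 0.0, -1.0]]
force: [1.5, -0.8, -0.4]
finger_gap: 13.9
grip_force: 62.1
```

Emit:
{"method": "jog_arm", "body": {"steps": [[16,-30,0,0],[15,-25,0,0],[3,-8,0,0],[0,0,0,0],[0,0,0,0]]}}

```text
time_s: 8.73
eef_pos: [609.9, 36.8, 226.2]
tcp_rot: [[0.972, 0.236, 0.002], [0.236, -0.972, -0.0], [0.002, 0.001, -1.0]]
force: [-0.3, -0.5, 0.6]
finger_gap: 13.6
grip_force: 62.0
```

Run:
```python
from h import *
o,im,b=blob();print(o['time_s'],o['eef_pos'],o['force'],o['finger_gap'],b)
cv2.imwrite('pics/w8.png',im[:,:,::-1])
for c in('side','top'):
    _,i2,b=blob(c);cv2.imwrite(f'pics/{c}8.png',i2[:,:,::-1]);print(c,b)
R=np.array(o['tcp_rot']);E=np.array(o['eef_pos'])
print('cup centre pred',proj('wrist',[604.8,35,103],o),proj('wrist',[604.8,35,126],o),'tip pred',proj('wrist',E+R@[-3.8,0,70],o),proj('side',E+R@[-3.8,0,70]))
a=im[130:330,230:430].astype(int).sum(2)//3
```

```text
8.7333 [609.88  36.81 226.19] [-0.34 -0.45  0.56] 13.618722404687126 [([302, 176, 39, 42, 742], array([321.3, 196.9])), ([307, 256, 31, 55, 1496], array([322.1, 283.7]))]
side [([286, 0, 168, 58, 6309], array([355.8,  20.6])), ([597, 0, 43, 47, 1302], array([619.4,  20.7])), ([258, 134, 6, 16, 83], array([260.6, 141.2])), ([252, 192, 20, 21, 353], array([261.4, 202.3]))]
top []
cup centre pred [323.16 193.13] [323.26 201.19] tip pred [322.74 212.08] [259.52 183.29]
```

Run:
```python
import cv2,numpy as np
w=cv2.imread('pics/w8.png')[165:265,275:370];s=cv2.imread('pics/side8.png')[125:225,220:310]
f=lambda i:cv2.resize(i,None,fx=4.2,fy=4.2,interpolation=cv2.INTER_CUBIC)
cv2.imwrite('pics/c8.png',np.hstack([f(w),f(s)]))
```

```text
(no output)
```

View pics/c8.png

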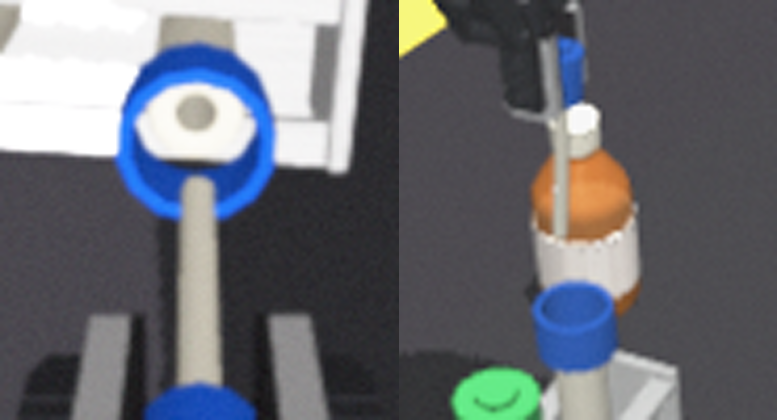

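Run:
```python
from h import *
from scipy.optimize import least_squares
o=arm.get_obs();R=np.array(o['tcp_rot']);E=np.array(o['eef_pos'])
W=lambda q:E+R@np.array(q)
hole=plane  # noqa
h=R.T@(onz('wrist',(321.7,191.9),103,o)-E);r=R.T@(onz('wrist',(321.9,200.2),126,o)-E);print('hole,rim in tool',h,r)
rc=(onz('wrist',(321.9,200.2),126,o)+onz('wrist',(321.7,191.9),103,o))/2;rc[2]=126;print('cup world',rc)
bias=np.array([261.9,198.3])-proj('side',rc);print('side bias',bias)
# rod centres from the side picture
im=cv2.imread('pics/side8.png').astype(float);rod=[]
for row in range(152,182,3):
    rod.append((row,' '.join('%3d'%v for v in im[row,252:268,0])))
for x in rod: print(*x)
```

```text
hole,rim in tool [ -4.29  -0.88 122.96] [-4.54 -0.68 99.96]
cup world [605.15  34.32 126.  ]
side bias [-0.24  1.56]
152 125 126 141 156 153 151 157 167 231 247 247 247 247 247 247 187
155  81  79  80 117 176 180 175 165 228 247 247 247 247 234 216 146
158  81  81  81  88 128 163 176 167 162 189 195 193 186 185 174 145
161  82  79  81  79  99 152 174 166 167 191 191 184 161 132  81  63
164  81  78  67  56  91 148 174 157 111  66  73  76  70  65  64  65
167  70  56  59  56  91 150 176 159 111  71  77  76  68  68  63  64
170  51  56  59  62 128 191 175 159 113  86  87  91  85  83  77  78
173  55  66  72  74 113 169 174 156 111  83  84  87  85  84  82  80
176  92  62  62  66 113 171 173 154 107  74  74  75  74  70  71  69
179 131  82  58  57 109 170 176 153  90  65  65  64  65  65  65  63
```

Run:
```python
from h import *
from scipy.optimize import least_squares
o=arm.get_obs();R=np.array(o['tcp_rot']);E=np.array(o['eef_pos']);W=lambda q:E+R@np.array(q)
b=np.array([-.24,1.56])
def pts(p):
    x,z,a,y=p;d=np.array([-np.sin(a),0,-np.cos(a)]);T=np.array([x,y,z]);return T,d   # tip, up-axis
def res(p,full=False):
    T,d=pts(p);n=np.array([np.cos(p[2]),0,-np.sin(p[2])]);r=[]
    s=proj('wrist',W(T+3*d),o);r+=[(s[0]-322.4),s[1]-211.9]
    ring=[proj('wrist',W(T+L*d+q*(np.cos(t)*n+np.sin(t)*np.array([0,1,0]))),o) for L,q in((70,8),(93,8)) for t in np.linspace(0,6.28,25)]
    r+=[np.min(ring,0)[1]-255.7,np.max(ring,0)[1]-310.8]
    for row,c in((164,258.14),(173,257.95),(179,257.86)):
        k=[proj('side',W(T+L*d))+b for L in(5,50)];f=(row-k[0][1])/(k[1][1]-k[0][1]);r.append(2*(k[0][0]+f*(k[1][0]-k[0][0])-c))
    e=proj('side',W(T))+b;r.append(e[1]-181.9)
    return np.array(r)
s=least_squares(res,[-3,67,.05,0]);print(s.x,np.degrees(s.x[2]),s.fun)
```

```text
[-0.27 65.67  0.09 -0.32] 5.250607396802701 [-0.07 -0.29 -0.49  0.5  -0.33  0.18  0.45  0.15]
```

Emit:
{"method": "jog_arm", "body": {"steps": [[-3.6,-0.5,5,0],[0,0,15,0],[0,0,20,0],[0,0,10,0],[0,0,0,0]]}}

```text
time_s: 9.3
eef_pos: [604.0, 35.3, 173.0]
tcp_rot: [[0.972, 0.234, -0.005], [0.234, -0.972, -0.001], [-0.005, -0.0, -1.0]]
force: [-0.2, -0.8, -1.0]
finger_gap: 13.7
grip_force: 62.0
```

Emit:
{"method": "jog_arm", "body": {"steps": [[0,0,0,0],[0,0,3,0],[0,0,3,0],[0,0,3,0],[0,0,2,0]]}}

```text
time_s: 9.72
eef_pos: [605.9, 36.6, 164.8]
tcp_rot: [[0.972, 0.235, 0.001], [0.235, -0.972, -0.0], [0.001, 0.0, -1.0]]
force: [-0.1, 0.4, -0.5]
finger_gap: 13.4
grip_force: 62.0
```

Emit:
{"method": "jog_arm", "body": {"steps": [[0,0,3,0],[0,0,3,0],[0,0,3,0],[0,0,3,0],[0,0,0,0]]}}

```text
time_s: 10.13
eef_pos: [605.8, 36.7, 152.1]
tcp_rot: [[0.972, 0.235, -0.0], [0.235, -0.972, 0.0], [-0.0, -0.0, -1.0]]
force: [0.5, -0.1, -0.2]
finger_gap: 14.1
grip_force: 61.9
```

Emit:
{"method": "jog_arm", "body": {"steps": [[0,0,3,0],[0,0,3,0],[0,0,3,0],[0,0,2,0],[0,0,0,0]]}}

```text
time_s: 10.55
eef_pos: [606.4, 36.8, 141.5]
tcp_rot: [[0.972, 0.235, 0.001], [0.235, -0.972, 0.0], [0.001, -0.0, -1.0]]
force: [4.3, 0.8, -2.6]
finger_gap: 13.7
grip_force: 61.8
```

Emit:
{"method": "jog_arm", "body": {"steps": [[0,0,1.5,0],[0,0,1.5,0],[0,0,1,0],[0,0,1,0],[0,0,0,0]]}}

```text
time_s: 10.97
eef_pos: [607.0, 36.9, 137.4]
tcp_rot: [[0.972, 0.235, 0.003], [0.235, -0.972, 0.0], [0.003, 0.0, -1.0]]
force: [5.5, 1.5, 1.6]
finger_gap: 14.1
grip_force: 62.5
```

Emit:
{"method": "jog_arm", "body": {"steps": [[1.5,0,0,0],[0.5,0,1,0],[0.5,0,1,0],[0,0,1,0],[0,0,0,0]]}}

```text
time_s: 11.38
eef_pos: [608.3, 37.2, 133.9]
tcp_rot: [[0.972, 0.235, 0.0], [0.235, -0.972, -0.0], [0.0, 0.0, -1.0]]
force: [2.2, -0.1, 5.8]
finger_gap: 13.9
grip_force: 63.0
```

Emit:
{"method": "jog_arm", "body": {"steps": [[0,0,0,0],[0,0,0,0],[0,0,0,0],[0,0,0,0],[0,0,0,0]], "grip": 0.4}}

```text
time_s: 11.8
eef_pos: [607.7, 37.1, 133.2]
tcp_rot: [[0.972, 0.235, -0.001], [0.235, -0.972, -0.0], [-0.001, -0.0, -1.0]]
force: [0.3, -0.5, 1.1]
finger_gap: 34.0
grip_force: 0.0
```

Run:
```python
from h import *
o,im,b=blob();print(o['time_s'],o['eef_pos'],o['force'],o['finger_gap'],b)
print('side',[x for x in blob('side')[2] if x[0][1]>60 and x[0][0]<400])
```

```text
11.8 [607.7   37.08 133.18] [ 0.32 -0.46  1.11] 33.98962714903639 [([292, 209, 61, 99, 3457], array([321.9, 257.5]))]
side [([252, 180, 20, 33, 324], array([263. , 199.5]))]
```

Emit:
{"method": "jog_arm", "body": {"steps": [[0,0,-10,0],[0,0,-20,0],[0,0,-20,0],[0,0,-20,0],[0,0,-5,0]]}}

```text
time_s: 12.32
eef_pos: [609.9, 37.6, 212.9]
tcp_rot: [[0.972, 0.235, 0.005], [0.235, -0.972, 0.0], [0.005, 0.001, -1.0]]
force: [1.0, -1.0, 0.2]
finger_gap: 34.1
grip_force: 0.0
```

Emit:
{"method": "jog_arm", "body": {"steps": [[0,0,0,0],[0,0,0,0],[0,0,0,0],[0,0,0,0],[0,0,0,0]], "grip": 0}}

```text
time_s: 12.73
eef_pos: [607.7, 37.1, 207.6]
tcp_rot: [[0.972, 0.235, -0.002], [0.235, -0.972, -0.0], [-0.002, -0.0, -1.0]]
force: [0.6, -0.2, -0.0]
finger_gap: -0.2
grip_force: 0.0
```

Run:
```python
from h import *
o,im,b=blob();cv2.imwrite('pics/w9.png',im[:,:,::-1]);print(o['time_s'],o['eef_pos'],o['force'],o['finger_gap'],b)
S=[blob(c) for c in ('side','top')]
for c,(_,i2,bb) in zip(('side','top'),S): cv2.imwrite(f'pics/{c}9.png',i2[:,:,::-1]);print(c,[x for x in bb if x[0][1]>60 and x[0][0]<400])
g=cv2.cvtColor(im,cv2.COLOR_RGB2HSV)[:,:,2]
print([proj('wrist',[605.15,34.32,z],o) for z in (126,140,161,164)], [proj('side',[605.15,34.32,z]) for z in (126,140,164)])
for r in range(150,262,4): print(r,' '.join('%3d'%v for v in g[r,298:346:2]))
```

```text
12.7333 [607.73  37.12 207.59] [ 0.64 -0.16 -0.02] -0.20993261335946786 [([301, 178, 42, 60, 1334], array([322. , 208.7]))]
side [([252, 181, 20, 32, 416], array([261.4, 199. ]))]
top []
[array([325.36, 205.91]), array([325.54, 212.32]), array([325.85, 223.47]), array([325.9 , 225.25])] [array([262.13, 196.74]), array([261.45, 190.46]), array([260.25, 179.39])]
150 251 249 254 255 244 244 243 244 244 243 243 243 245 243 243 244 244 244 244 243 243 243 242 242
154 255 255 255 255 248 243 242 243 242 244 243 243 243 242 242 243 243 243 244 243 243 243 244 243
158 242 242 242 239 237 234 228 228 227 226 225 217 212 213 204 205 212 222 222 222 227 232 233 239
162 255 248 246 246 246 246 246 246 246 247 246 246 246 245 245 245 245 244 244 243 243 241 240 242
166 255 255 245 245 245 245 246 246 246 246 246 246 246 246 246 246 245 245 245 245 245 243 245 243
170 255 255 255 255 255 255 238 232 181 192 220 203 209 217 216 227 227 239 245 240 241 244 243 243
174 244 244 245 249 247 245 245 227 162 167 174 176 178 179 181 179 175 230 244 242 243 243 243 243
178 242 242 243 243 242 244 242 196 
[... 1363 characters left out ...]

234  78  77  77  75  75  77  78  76 161 244 247 247 246 247 246 235 109  48  44  45  46  50  46  50
238  78  74  77  76  77  78  78  77  51  50  45  54  60  52  49  48  47  46  48  45  43  44  43  43
242  76  81  78  78  79  81 136 141 144 143 127  36  31  38 128 139 137 141 134  51  47  48  46  45
246  78  75  76  75  78  86 141 140 141 145 128  40  30  40 119 143 142 140 139  68  49  43  44  48
250  72  48  44  43  41  77 143 142 139 140 130  31  32  39 122 141 141 142 137  76  38  39  37  41
254  42  36  36  32  32  93 141 139 142 139 120  38  29  33 109 142 140 140 139 109  37  33  31  39
258  36  34  37  38  37 103 142 140 142 141 117  38  34  36 109 143 139 143 141 118  36  34  37  39
```

Emit:
{"method": "jog_arm", "body": {"steps": [[-4.5,0,12,0],[0,0,12,0],[0,0,8,0],[0,0,4,0],[0,0,0,0]]}}

```text
time_s: 13.3
eef_pos: [603.2, 36.1, 171.2]
tcp_rot: [[0.972, 0.235, -0.002], [0.235, -0.972, -0.0], [-0.002, -0.0, -1.0]]
force: [0.4, 0.2, 0.3]
finger_gap: 0.2
grip_force: 0.0
```

Emit:
{"method": "jog_arm", "body": {"steps": [[0,0,1.5,0],[0,0,1.5,0],[0,0,1,0],[0,0,1,0],[0,0,0,0]]}}

```text
time_s: 13.72
eef_pos: [603.9, 36.2, 167.7]
tcp_rot: [[0.972, 0.235, 0.0], [0.235, -0.972, -0.0], [0.0, 0.0, -1.0]]
force: [-0.8, -0.2, -0.2]
finger_gap: 0.3
grip_force: 0.0
```

Emit:
{"method": "jog_arm", "body": {"steps": [[0,0,1,0],[0,0,1,0],[0,0,1,0],[0,0,1,0],[0,0,0,0]]}}

```text
time_s: 14.13
eef_pos: [603.7, 36.1, 163.4]
tcp_rot: [[0.972, 0.235, -0.0], [0.235, -0.972, -0.0], [-0.0, -0.0, -1.0]]
force: [0.6, -0.0, 0.8]
finger_gap: -0.0
grip_force: 0.0
```

Emit:
{"method": "jog_arm", "body": {"steps": [[0,0,1,0],[0,0,1,0],[0,0,1,0],[0,0,0,0],[0,0,0,0]]}}

```text
time_s: 14.55
eef_pos: [604.6, 36.3, 161.5]
tcp_rot: [[0.972, 0.235, 0.002], [0.235, -0.972, 0.0], [0.002, 0.0, -1.0]]
force: [-0.5, -0.2, 5.0]
finger_gap: 0.2
grip_force: 2.5
```

Run:
```python
from h import *
o,im,b=blob();cv2.imwrite('pics/w10.png',im[:,:,::-1]);print(o['time_s'],o['eef_pos'],o['force'],b)
_,i2,bb=blob('side');print([x for x in bb if x[0][1]>60 and x[0][0]<400])
g=cv2.cvtColor(im,cv2.COLOR_RGB2HSV)[:,:,2]
for r in range(210,280,3): print(r,' '.join('%3d'%v for v in g[r,298:346:2]))
```

```text
14.55 [604.57  36.27 161.54] [-0.47 -0.24  4.97] [([296, 191, 52, 53, 1531], array([321.8, 218.6]))]
[([252, 184, 20, 29, 387], array([261.3, 200.2]))]
210 255 152 235 242 238 231 244 247 245 175 150 164 174 172 149 197 244 247 241 222 239 243 227 150
213 231 228 242 234 233 231 246 248 246 201 155 167 175 173 153 218 246 246 245 231 233 233 241 214
216 230 240 235 215 238 237 244 247 248 247 175 165 176 171 218 246 247 246 239 235 234 208 238 240
219 239 240 174 145 219 233 231 244 246 246 181 166 173 170 227 246 245 244 238 236 200 132 216 240
222 239 240 166 141 135  89  70  70 203 239 162 167 169 172 220 232 165 123 144 165 138 124 181 239
225 238 240 150 147 145 148 134  57  58 118 143 163 163 159 146  90  47  94 130 139 135 128 194 240
228 237 240 181 148 153 150 155 147 143 148 155 162 162 161 162 160 154 146 140 137 133 129 208 240
231 184 240 238 160 150 154 144 143 147 152 158 161 163 164 163 163 157 151 141 135 134 166 239 239
234  86 219 242 227 155 151 139 139 150 152 156 160 164 165 163 159 161 153 142 134 166 238 239 164
237  71 103 227 241 239 186 137 143 152 157 160 
[... 751 characters left out ...]

261  37  37  37  42  39 108 130 129 131 130 108  33  29  32 102 130 129 128 129 112  41  36  34  37
264  54  48  49  53  56 122 131 127 132 132 107  33  25  30 101 131 126 127 130 120  57  54  49  53
267  35  31  34  35  44 125 128 129 126 128 100  29  29  28  87 131 131 127 129 127  51  37  31  28
270  28  32  35  33  52 128 129 132 131 131 103  31  26  30  91 129 126 131 130 125  68  35  33  35
273  37  29  31  35  71 127 129 131 130 130 103  30  27  28  94 131 131 130 128 130  76  30  32  30
276  34  33  29  28  81 128 139 137 135 140 110  29  29  28  92 140 137 136 139 129  95  33  34  34
279  29  34  26  31  32  38  61 138 202 218 176  47  49  54 163 220 202 135  62  37  31  34  29  38
```

Emit:
{"method": "jog_arm", "body": {"steps": [[0,0,1,0],[0,0,1,0],[0,0,1,0],[0,0,1,0],[0,0,1,0]]}}

```text
time_s: 15.07
eef_pos: [604.7, 36.3, 156.7]
tcp_rot: [[0.972, 0.235, 0.002], [0.235, -0.972, 0.0], [0.002, 0.0, -1.0]]
force: [-0.1, 0.3, 7.8]
finger_gap: 0.0
grip_force: 3.3
```

Emit:
{"method": "jog_arm", "body": {"steps": [[0,0,1,0],[0,0,1,0],[0,0,1,0],[0,0,1,0],[0,0,0,0]]}}

```text
time_s: 15.48
eef_pos: [604.8, 36.3, 152.6]
tcp_rot: [[0.972, 0.235, 0.002], [0.235, -0.972, 0.0], [0.002, 0.0, -1.0]]
force: [-0.2, -0.1, 5.1]
finger_gap: 0.3
grip_force: 2.9
```

Emit:
{"method": "jog_arm", "body": {"steps": [[0,0,0.5,0],[0,0,0.5,0],[0,0,0.5,0],[0,0,0.5,0],[0,0,0,0]]}}

```text
time_s: 15.9
eef_pos: [604.9, 36.3, 150.8]
tcp_rot: [[0.972, 0.235, 0.003], [0.235, -0.972, 0.0], [0.003, 0.0, -1.0]]
force: [0.8, 0.5, 6.6]
finger_gap: -0.2
grip_force: 3.2
```

```bash
python3 -c "
from h import *
o=arm.get_obs();print(o['force'],o['eef_pos'])"
```

```text
[0.82 0.5  6.61] [604.95  36.35 150.8 ]
```

Emit:
{"method": "jog_arm", "body": {"steps": [[0,0,0.5,0],[0,0,0.5,0],[0,0,0.5,0],[0,0,0.5,0],[0,0,0,0]]}}

```text
time_s: 16.32
eef_pos: [605.1, 36.4, 148.9]
tcp_rot: [[0.972, 0.235, 0.003], [0.235, -0.972, 0.0], [0.003, 0.0, -1.0]]
force: [1.2, 0.6, 6.3]
finger_gap: -0.2
grip_force: 3.2
```

Emit:
{"method": "jog_arm", "body": {"steps": [[0,0,0.5,0],[0,0,0.5,0],[0,0,0.5,0],[0,0,0,0],[0,0,0,0]]}}

```text
time_s: 16.73
eef_pos: [605.2, 36.4, 147.4]
tcp_rot: [[0.972, 0.235, 0.003], [0.235, -0.972, 0.0], [0.003, 0.0, -1.0]]
force: [0.4, -0.3, 7.3]
finger_gap: 0.4
grip_force: 3.3
```

Emit:
{"method": "jog_arm", "body": {"steps": [[0,0,0.5,0],[0,0,0.5,0],[0,0,0.5,0],[0,0,0,0],[0,0,0,0]]}}

```text
time_s: 17.15
eef_pos: [605.4, 36.4, 146.3]
tcp_rot: [[0.972, 0.235, 0.004], [0.235, -0.972, 0.0], [0.004, 0.001, -1.0]]
force: [0.7, 0.1, 7.7]
finger_gap: -0.1
grip_force: 4.2
```

Emit:
{"method": "jog_arm", "body": {"steps": [[0,0,0.4,0],[0,0,0.4,0],[0,0,0,0],[0,0,0,0],[0,0,0,0]]}}

```text
time_s: 17.57
eef_pos: [605.6, 36.5, 146.0]
tcp_rot: [[0.972, 0.235, 0.004], [0.235, -0.972, 0.0], [0.004, 0.001, -1.0]]
force: [-0.6, 0.0, 11.6]
finger_gap: -0.1
grip_force: 5.9
```

Emit:
{"method": "jog_arm", "body": {"steps": [[0,0,0.4,0],[0,0,0.3,0],[0,0,0,0],[0,0,0,0],[0,0,0,0]]}}

```text
time_s: 17.98
eef_pos: [606.0, 36.5, 145.9]
tcp_rot: [[0.972, 0.235, 0.005], [0.235, -0.972, 0.0], [0.005, 0.001, -1.0]]
force: [-0.8, 0.2, 14.1]
finger_gap: -0.2
grip_force: 7.4
```

Emit:
{"method": "jog_arm", "body": {"steps": [[0,0,0.4,0],[0,0,0.4,0],[0,0,0,0],[0,0,0,0],[0,0,0,0]]}}

```text
time_s: 18.4
eef_pos: [606.5, 36.6, 145.7]
tcp_rot: [[0.972, 0.235, 0.007], [0.235, -0.972, 0.001], [0.007, 0.001, -1.0]]
force: [-1.3, -1.2, 17.6]
finger_gap: -0.0
grip_force: 8.9
```

Emit:
{"method": "jog_arm", "body": {"steps": [[0,0,0,0],[0,0,0,0],[0,0,0,0],[0,0,0,0],[0,0,0,0]]}}

```text
time_s: 18.82
eef_pos: [606.5, 36.6, 145.7]
tcp_rot: [[0.972, 0.235, 0.007], [0.235, -0.972, 0.001], [0.007, 0.001, -1.0]]
force: [-1.4, 0.3, 17.6]
finger_gap: 0.0
grip_force: 8.9
```

Emit:
{"method": "jog_arm", "body": {"steps": [[0,0,0,0],[0,0,0,0],[0,0,0,0],[0,0,0,0],[0,0,0,0]]}}

```text
time_s: 19.23
eef_pos: [606.5, 36.6, 145.7]
tcp_rot: [[0.972, 0.235, 0.007], [0.235, -0.972, 0.001], [0.007, 0.001, -1.0]]
force: [-0.6, -0.3, 18.8]
finger_gap: 0.1
grip_force: 8.9
```

Emit:
{"method": "jog_arm", "body": {"steps": [[0,0,-2,0],[0,0,-4,0],[0,0,-20,0],[0,0,-30,0],[0,0,-20,0]]}}

```text
time_s: 19.65
eef_pos: [603.9, 36.2, 219.9]
tcp_rot: [[0.972, 0.236, 0.0], [0.236, -0.972, 0.0], [0.0, -0.0, -1.0]]
force: [0.5, 0.4, -0.2]
finger_gap: 0.1
grip_force: 0.0
```

Emit:
{"method": "jog_arm", "body": {"steps": [[0,0,0,0],[0,0,0,0],[0,0,0,0],[0,0,0,0],[0,0,0,0]]}}

```text
time_s: 20.07
eef_pos: [603.2, 36.0, 217.1]
tcp_rot: [[0.972, 0.235, -0.002], [0.235, -0.972, -0.0], [-0.002, -0.0, -1.0]]
force: [-0.8, -0.4, -0.1]
finger_gap: -0.0
grip_force: 0.0
```

Run:
```python
from h import *
o,im,b=blob();print(o['time_s'],o['eef_pos'],o['force'],b)
_,i2,bb=blob('side');print([x for x in bb if x[0][1]>60 and x[0][0]<400])
print([proj('side',[605.3,35.5,z])+[-.24,1.56] for z in (126,146,164)])
for q in('jar','bottle','marker','stick'): print(q,[(np.round(d['bbox']),round(d['p'],2)) for d in models.search_frame('side',q)[:1]])
```

```text
20.0667 [603.17  36.   217.07] [-0.76 -0.35 -0.09] [([302, 170, 40, 46, 1098], array([322.1, 194.4]))]
[([252, 188, 20, 25, 387], array([261.4, 201.2]))]
[array([261.4 , 198.63]), array([260.41, 189.62]), array([259.5 , 181.28])]
jar [(array([373., 228.,  29.,  37.]), 0.62)]
bottle [(array([252., 153.,  25.,  49.]), 0.92)]
marker [(array([326., 316.,  41.,  64.]), 0.95)]
stick [(array([256., 189.,  12.,  15.]), 0.47)]
```

```bash
python3 -c "
from rig import workorder
print(workorder.close_job())"
```

```text
the job is handed in; nothing more can be done
None
```

The blue-capped stick is in the blue vial. I pressed it past the wiper to a firm stop, held it there at about 18 N for 0.8 s, then drew the arm clear; the bottle, jar and marker stayed put, and I handed the job in after about 20 s.

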